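# Click the red finish sample into the viewing dock

### The arm

A 6-joint arm with a two-finger parallel gripper is mounted at the origin on the work surface. World frame = base frame: x ahead of the robot, y to its left, z up, the work surface at z = 0. Lengths are in mm, angles in rad, forces in N, time in s.
With the tool pointing down it reaches from about 350 to 975 mm from the base axis. Payload 7.1 kg.
Tool frame: the origin (TCP) lies on the centre line of the jaws, within the pads' length; the fingertips stand 14 mm ahead of it and the grasp point (between the pads) lies 5 mm behind it; x points along the fingers, z is the direction in which the jaws open and shut, and the axes are right-handed (so a half turn about x gives the same grasp; the last joint's range is limited). The gripper opens to 88 mm and grips with 3 to 60 N. Pads are 20 mm wide; open, the fingers measure 115 mm over their backs; the gripper's body (75 mm by 178 mm) begins 61 mm behind the grasp point.
Start: joints at [1.213, 0.423, 1.63, -0, 1.089, -0.019], TCP at [207.69, 589.465, 199.175] pointing down, gripper open.
Joint ranges: [-3, 3], [-0.9, 2.11], [0.09, 2.58], [-1.31, 4.45], [0.11, 2.69], [-2.54, 2.54]. Speed limits (rad/s): [2.39, 2.39, 3.01, 3.14, 3.14, 3.14].

### API

Orientations are given as a rotation vector (axis times angle).
In Python, from workcell import ctrl gives the robot as it stands.
- The arm moves only by the tool servo_tool, never from a script. Its argument "plan" is a list that holds one entry, the list of rows, each a list of 7 numbers: the shift along the tool's x, y, z in cm, then the turn, a rotation vector about the tool's x, y, z in rad, then the finger opening in cm, from 0 to 8.78. A call has 1 to 8 rows; each row is the pose to reach, as a shift and turn from the pose commanded when the call began, along the tool's axes at that moment; what a row does not reach only later rows make up. A row lasts 1/12 s, in which the tool goes at most 41.7 mm and 7.16 degrees, less where a joint would pass 70% of its speed; a pose out of reach is approached as far as the arm can. A call with a gripper value outside its range is refused whole. The fingers move at their own pace and stop on an object; the grip force is fixed at half the most. Time passes only in rows, so rows that repeat a pose let the fingers close. It gives the time, the measured TCP pose, the force and the opening at its end, in the units of the state.
- ctrl.get_obs(): the state, without advancing time (a new reading comes with each control period).
- ctrl.get_image(name): name is "scene" or "top" or "wrist"; returns the picture (400x640x3 uint8, red, green, blue); there is no depth.
- ctrl.calibration(name): a dict with "K" (3x3 intrinsics, pixels), "view" (4x4, takes a point from world to camera coordinates). Camera axes: x right, y up, looking along -z (the intrinsics and any distortion apply to the point x, -y, -z); pixel columns grow to the right and rows downward; lengths in mm; the calibration is good to about 2 mm. The wrist camera is an equidistant fisheye: a pixel r from the principal point sees the ray r / f radians off the axis. A picture is of the moment at which its call begins: read the wrist's pose just before it. calibration takes no time and is no camera call; for the wrist camera it gives the pose at the moment of the call.
- ctrl.close_job(): hands the job in, once; it reports no verdict.
The state is a dict: "t": time; "qpos": joint angles; "qvel": joint speeds; "joint_torque": joint torques, N m; "ee_pos": TCP position; "orientation": TCP orientation; "ft_force": force on the tool from outside, world axes, zero at the start; "moment": the same for the moment, N m; "width": finger opening in mm.
Only numpy, scipy, OpenCV 4.12 (cv2) and the standard library are available. Lean on these libraries where they do the work, as an engineer would, in place of code of your own. Each camera call takes 0.05 s, during which the arm holds its last target.

### The job

Take the red finish sample by its upright grip, set it flat in the flared mouth of the viewing dock and slide it along the channel, past the sprung yellow catch, until the catch has snapped back behind it; then let go. Leave the blue sample where it is.

Things in the scene. Friction and masses are not known exactly. Their poses are not given: they have to be found in the camera images.
- red_grip (a point): Red finish sample: loose flat block 90 long (own x), 60 wide (y), 28 mm high, red on plywood, about 0.16 kg; upright red grip fin on its middle, 44 long (x), 16 thick (y), from 28 to 84 mm above the underside. This point: the fin's centre, 56 mm above the underside, over the block's centre. z up. Starts flat on the bench; both ends alike, either may go first into the dock.
- blue_grip (a point): Blue finish sample, same shape and size as the red one, also loose on the bench; this point is its fin's centre, 56 mm above its underside. Not to be moved.
- dock: Light-wood dock, fixed: channel 72 mm wide, open above, walls 14 high, 18 thick; floor is the bench. Origin: on the bench, on the channel's mid-line; x along it from mouth to stop, y to the catch side, z up. Straight walls from x -60 mm to the stop (face at x +135, 28 high); from -60 to -130 they flare to 120 wide. A sample set down with centre at x -110 lies in the mouth clear of the catch.
- catch (a joint): Yellow sprung arm, 60 mm, 15 to 27 mm above the bench, pivot at dock x -30, y +46; at rest (0 rad) slants in, tip near x +22, y +16. A sample sliding in swings it aside to about 0.5 rad (1 to 4 N at the tip); it snaps back to 0 once the sample's centre passes about x +75 and blocks its return. Centre is at +90 against the stop; +83 is a good place to stop.
Not all that is in view belongs to the job. Of the things that look like the part that bears red_grip, take the one that is farthest to the robot's left at the start.

How it is judged (in metres and radians):
On the way:
1. the red sample, flat on the channel floor, is pushing the catch aside on its way in (value of joint catch above 0.15 rad and x of red_grip in the frame of dock between -0.09 and 0.055 m and y of red_grip in the frame of dock between -0.015 and 0.015 m and height (world z) of red_grip below 0.066 m), for 0.1 s.
At the end, for the whole second after the job is handed in: The red sample lies flat (within 6 degrees) on the channel floor between the catch and the end stop (its centre at x = +62 to +96 mm of the dock, within 15 mm of the middle line), the catch has sprung back behind it (under 0.1 rad) and the blue sample is within 30 mm of where it started (x of red_grip in the frame of dock between 0.062 and 0.096 m and y of red_grip in the frame of dock between -0.015 and 0.015 m and height (world z) of red_grip below 0.062 m and angle between red_grip's own z axis and vertical below 0.1 rad and value of joint catch below 0.1 rad and distance of blue_grip from where it was at the start of the episode below 0.03 m); the robot touches nothing.
It fails at once if the blue sample is moved more than 30 mm (distance of blue_grip from where it was at the start of the episode above 0.03 m).
It also fails if it takes over 45 s, if anything falls off the work surface, if the arm or the gripper's body presses on something with over 40 N, if the wrist force passes 120 N, or if a joint passes its speed limit or range.

## Working session

There is one attempt and no reset: what is moved stays moved. The work goes in short steps, Python scripts to look and compute and a tool call to move; the robot and the scene stay as the last step left them, time stands still between calls to the robot, and variables do not carry over. Pictures are saved under pics/ and viewed, and the job is handed in when it is done.

Besides the shell and the picture viewer there is one more tool, called after "Emit:" as a command line: name --argument value ..., lists and objects as JSON in quotes. servo_tool: Moves the arm, as the interface text tells. Its arguments: {"type":"object","properties":{"plan":{"type":"array","items":{"type":"array","items":{"type":"array","items":{"type":"number"}}}}},"required":["plan"]}

```bash
ls; mkdir -p pics; python3 - <<'E'
from workcell import ctrl
import cv2,numpy as np
o=ctrl.get_obs();print({k:np.round(v,4) for k,v in o.items()})
for n in ["scene","top"]:
    c=ctrl.calibration(n);print(n,c)
    cv2.imwrite(f"pics/{n}0.png",ctrl.get_image(n)[:,:,::-1])
E
```

```text
pics
{'t': np.float64(0.0), 'qpos': array([ 1.213 ,  0.4238,  1.6307,  0.    ,  1.0886, -0.019 ]), 'qvel': array([ 0.0006, -0.0008,  0.0002, -0.    ,  0.001 , -0.0008]), 'joint_torque': array([-2.00000e-03, -5.44621e+01, -2.73663e+01,  6.42000e-02,
        2.27000e-02, -1.00000e-04]), 'ee_pos': array([207.4763, 588.9302, 198.4186]), 'orientation': array([-0.957 ,  1.3519,  0.9556]), 'ft_force': array([-0.1397,  0.5747, -0.0787]), 'moment': array([ 0.0181, -0.0246,  0.0367]), 'width': np.float64(88.3605)}
scene {'K': array([[407.11141543,   0.        , 320.56345363],
       [  0.        , 407.11141543, 191.12676482],
       [  0.        ,   0.        ,   1.        ]]), 'view': array([[-3.68932444e-01,  9.29410370e-01,  9.23122726e-03,
         2.52905396e+02],
       [-7.50874882e-01, -3.03886324e-01,  5.86378730e-01,
         3.55539454e+02],
       [ 5.47791716e-01,  2.09402641e-01,  8.09984426e-01,
        -1.37763007e+03],
       [ 0.00000000e+00,  0.00000000e+00,  0.00000000e+00,
         1.00000000e+00]])}
top {'K': array([[442.40544114,   0.        , 314.8578274 ],
       [  0.        , 442.40544114, 206.76038243],
       [  0.        ,   0.        ,   1.        ]]), 'view': array([[ 2.80178030e-02, -9.99605970e-01, -1.70500388e-03,
        -5.78424184e+01],
       [ 9.94481341e-01,  2.77015676e-02,  1.01190343e-01,
        -5.49286301e+02],
       [-1.01103240e-01, -4.53072565e-03,  9.94865623e-01,
        -9.74518208e+02],
       [ 0.00000000e+00,  0.00000000e+00,  0.00000000e+00,
         1.00000000e+00]])}
```

View pics/scene0.png

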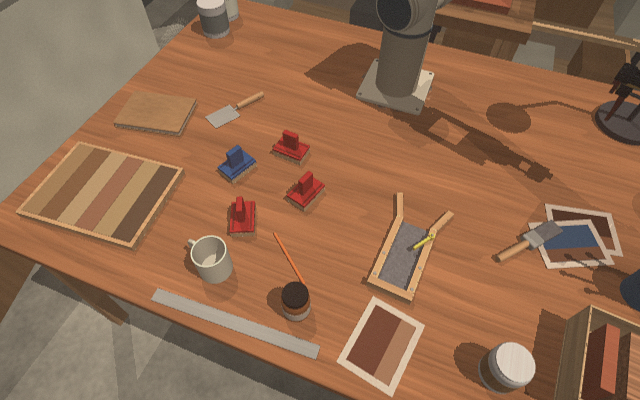

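View pics/top0.png

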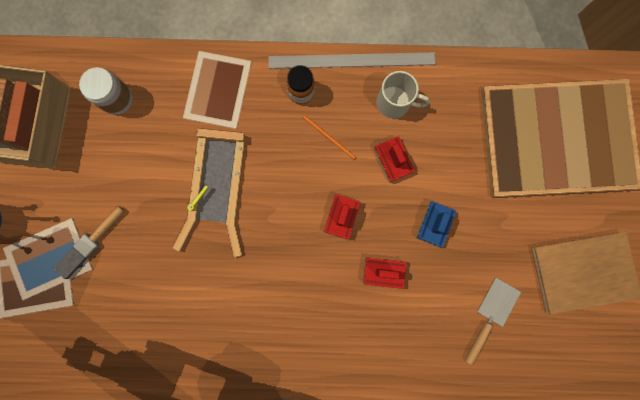

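The top view shows three red blocks at (343,217), (395,160) and (386,273), and the blue one at (437,224). The dock's mouth is near (207,245) and its stop near (220,135). Image right is the robot's right, so (343,217) is the farthest left. I'll confirm that in crops.

```bash
python3 - <<'E'
import cv2
t=cv2.imread("pics/top0.png");s=cv2.imread("pics/scene0.png")
cv2.imwrite("pics/c1.png",cv2.resize(t[180:255,305:405],None,fx=8,fy=8,interpolation=cv2.INTER_CUBIC))
cv2.imwrite("pics/c2.png",cv2.resize(t[120:265,165:260],None,fx=4.1,fy=4.1,interpolation=cv2.INTER_CUBIC))
cv2.imwrite("pics/c3.png",cv2.resize(s[120:245,205:335],None,fx=4.6,fy=4.6,interpolation=cv2.INTER_CUBIC))
E
```

```text
(no output)
```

View pics/c1.png

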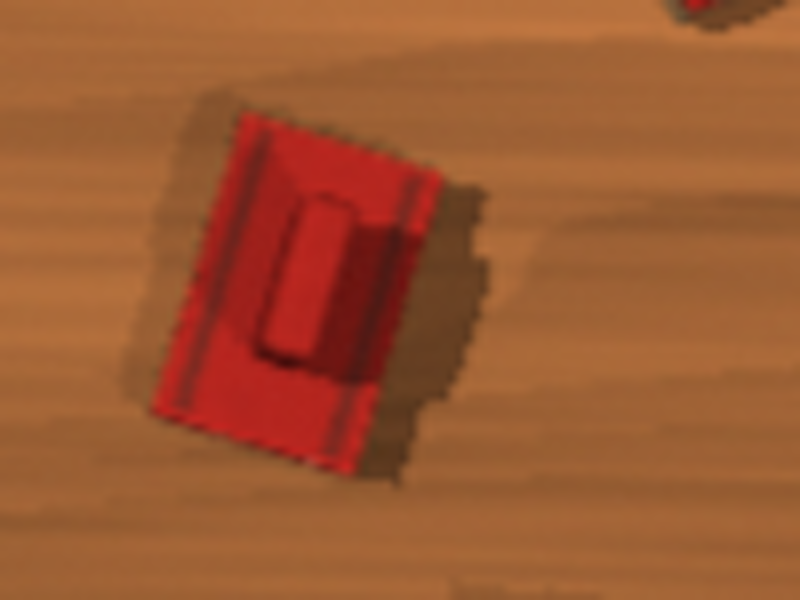

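View pics/c2.png

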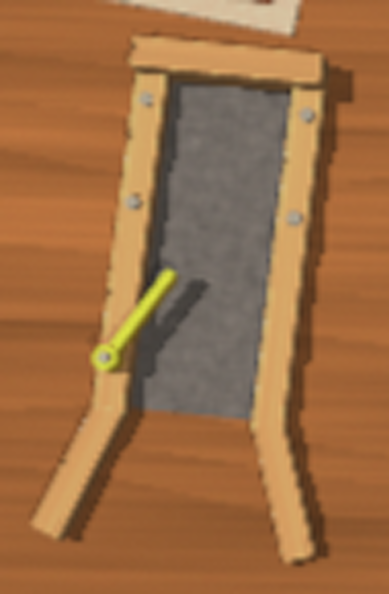

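View pics/c3.png

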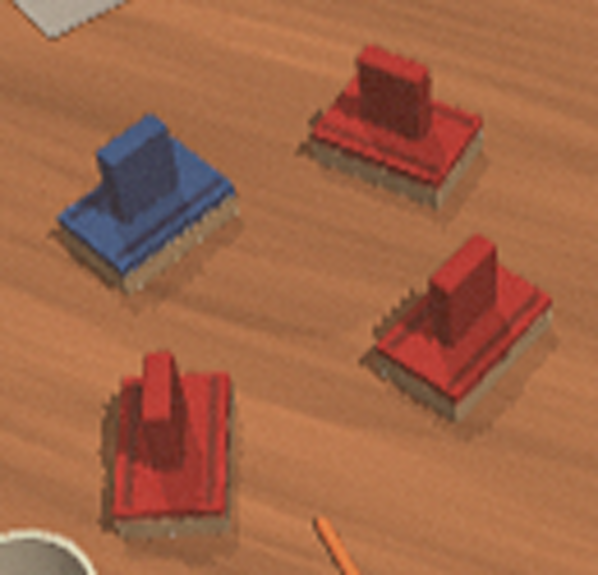

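The crops show three identical red blocks. At scene (305,190) / top (343,217) is the one farthest to the robot's left, so I take that one. Next I measure it and the dock.

```bash
cat > h.py <<'E'
import numpy as np
from workcell import ctrl
from scipy.optimize import least_squares
def proj(n,P):
    c=ctrl.calibration(n);V=c["view"];K=c["K"];P=np.atleast_2d(P)
    q=P@V[:3,:3].T+V[:3,3]; x=q[:,0]/-q[:,2]; y=-q[:,1]/-q[:,2]
    return np.c_[K[0,0]*x+K[0,2],K[1,1]*y+K[1,2]]
def fit(n,local,px,x0):
    local=np.array(local,float);px=np.array(px,float)
    def f(p):
        c,s=np.cos(p[2]),np.sin(p[2])
        W=np.c_[p[0]+c*local[:,0]-s*local[:,1],p[1]+s*local[:,0]+c*local[:,1],local[:,2]]
        return (proj(n,W)-px).ravel()
    r=least_squares(f,x0,x_scale=[10,10,.1],loss='soft_l1');return r.x,r.fun.reshape(-1,2)
def cr(pts,s,off): return (np.array(pts,float)+.5)/s-.5+np.array(off)
E
python3 - <<'E'
from h import *
np.set_printoptions(precision=2,suppress=True)
px=cr([(242,113),(442,178),(355,472),(155,410),(308,193),(355,205),(310,362),(258,350)],8,(305,180))
loc=[(45,30,28),(45,-30,28),(-45,-30,28),(-45,30,28),(22,8,84),(22,-8,84),(-22,-8,84),(-22,8,84)]
p,r=fit("top",loc,px,[520,-120,0]);print(p);print(r)
px=cr([(105,357),(171,271),(133,68),(323,85),(57,538),(283,560),(128,408),(254,428)],4.1,(165,120))
loc=[(-30,46,27),(22,16,27),(135,54,28),(135,-54,28),(-130,60,14),(-130,-60,14),(-60,36,14),(-60,-36,14)]
p,r=fit("top",loc,px,[560,170,0]);print(p);print(r)
E
```

```text
[ 530.85 -103.72   -0.27]
[[-0.11 -0.19]
 [ 0.24 -0.66]
 [-0.17  0.64]
 [-0.71  0.6 ]
 [-0.47 -0.44]
 [ 0.82  0.23]
 [ 0.58  0.26]
 [-0.12 -0.42]]
[568.99 190.57  -0.08]
[[ 0.61  0.2 ]
 [ 0.59 -0.02]
 [-0.24 -0.58]
 [-0.06  0.08]
 [ 1.97 -0.53]
 [-0.83 -0.32]
 [-0.83  1.75]
 [-0.38  0.16]]
```

```bash
cat >> h.py <<'E'
from scipy.spatial.transform import Rotation as R
def go(pos,yaw,flip=None):
    """tool x down, tool z = +-horizontal perpendicular to yaw dir"""
    o=ctrl.get_obs();R0=R.from_rotvec(o["orientation"])
    best=None
    for s in (1,-1):
        z=np.array([-np.sin(yaw),np.cos(yaw),0])*s; x=np.array([0,0,-1.]); y=np.cross(z,x)
        Rt=R.from_matrix(np.c_[x,y,z]); d=(R0.inv()*Rt).as_rotvec()
        if best is None or np.linalg.norm(d)<np.linalg.norm(best): best=d
    sh=R0.inv().apply(np.array(pos)-o["ee_pos"])/10
    print("t",round(float(o["t"]),2),"pos",np.round(o["ee_pos"],1),"w",round(float(o["width"]),1),"F",np.round(o["ft_force"],1),"q",np.round(o["qpos"],2))
    print("shift cm",np.round(sh,2),"rot",np.round(best,3))
E
python3 - <<'E'
from h import *
import cv2
go([531,-104,180],-.27)
s=cv2.imread("pics/scene0.png")
def T(p,l):
    l=np.array(l,float);c,si=np.cos(p[2]),np.sin(p[2]);return np.c_[p[0]+c*l[:,0]-si*l[:,1],p[1]+si*l[:,0]+c*l[:,1],l[:,2]]
A=T([530.85,-103.72,-.27],[(45,30,28),(45,-30,28),(-45,-30,28),(-45,30,28),(22,8,84),(22,-8,84),(-22,-8,84),(-22,8,84)])
B=T([569,190.6,-.08],[(-30,46,27),(22,16,27),(135,54,28),(135,-54,28),(-130,60,14),(-130,-60,14),(-60,36,14),(-60,-36,14)])
b=cv2.resize(s[130:310,270:470],None,fx=4,fy=4,interpolation=cv2.INTER_CUBIC)
for q in proj("scene",np.r_[A,B]): cv2.circle(b,(int((q[0]-270+.5)*4),int((q[1]-130+.5)*4)),3,(0,255,0),1)
cv2.imwrite("pics/ov.png",cv2.resize(b,None,fx=.8,fy=.8))
E
```

```text
t 0.1 pos [207.5 589.  198.5] w 87.7 F [ 0.4  0.9 -0.3] q [ 1.21  0.42  1.63 -0.    1.09 -0.02]
shift cm [  1.92 -53.54 -54.61] rot [-0.069 -0.001 -0.   ]
```

View pics/ov.png

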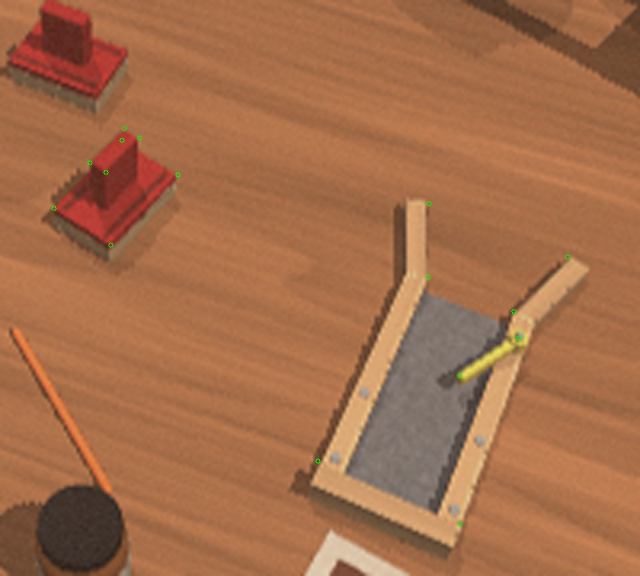

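The fits from the top view agree with the scene view to about a pixel, so I'm moving above the red fin.

Emit:
servo_tool --plan '[[[1.9,-53.5,-54.6,-0.069,0,0,8.5],[1.9,-53.5,-54.6,-0.069,0,0,8.5],[1.9,-53.5,-54.6,-0.069,0,0,8.5],[1.9,-53.5,-54.6,-0.069,0,0,8.5],[1.9,-53.5,-54.6,-0.069,0,0,8.5],[1.9,-53.5,-54.6,-0.069,0,0,8.5],[1.9,-53.5,-54.6,-0.069,0,0,8.5],[1.9,-53.5,-54.6,-0.069,0,0,8.5]]]'

```text
t: 0.77
ee_pos: [348.7, 285.5, 190.7]
orientation: [-1.009, 1.325, 1.009]
ft_force: [1.8, 1.0, 0.0]
width: 84.8
```

```bash
python3 -c "
from h import *
go([531,-104,180],-.27)"
```

```text
t 0.77 pos [348.7 285.5 190.7] w 84.8 F [1.8 1.  0. ] q [ 0.66  0.18  2.01 -0.    0.96 -0.64]
shift cm [  1.08 -27.94 -32.7 ] rot [ 0.001 -0.    -0.   ]
```

Emit:
servo_tool --plan '[[[1.1,-27.5,-32.2,0,0,0,8.5],[1.1,-27.5,-32.2,0,0,0,8.5],[1.1,-27.5,-32.2,0,0,0,8.5],[1.1,-27.5,-32.2,0,0,0,8.5],[1.1,-27.5,-32.2,0,0,0,8.5],[1.1,-27.5,-32.2,0,0,0,8.5],[1.1,-27.5,-32.2,0,0,0,8.5],[1.1,-27.5,-32.2,0,0,0,8.5]]]'

```text
t: 1.43
ee_pos: [489.8, -16.6, 182.1]
orientation: [-1.008, 1.325, 1.008]
ft_force: [1.9, 0.3, -0.1]
width: 85.3
```

```bash
python3 -c "
from h import *
go([531,-104,180],-.27)"
```

```text
t 1.43 pos [489.8 -16.6 182.1] w 85.3 F [ 1.9  0.3 -0.1] q [-0.06  0.25  1.94  0.    0.96 -1.36]
shift cm [ 0.21 -6.3  -7.33] rot [-0.  0. -0.]
```

Emit:
servo_tool --plan '[[[0.2,-5.5,-6.5,0,0,0,8.5],[0.2,-5.5,-6.5,0,0,0,8.5],[0.2,-5.5,-6.5,0,0,0,8.5],[0.2,-5.5,-6.5,0,0,0,8.5],[0.2,-5.5,-6.5,0,0,0,8.5],[0.2,-5.5,-6.5,0,0,0,8.5]]]'

```text
t: 1.93
ee_pos: [524.3, -90.6, 179.9]
orientation: [-1.008, 1.325, 1.01]
ft_force: [0.6, 0.5, 0.3]
width: 84.8
```

```bash
python3 -c "
from h import *
import cv2
go([531,-104,180],-.27);go([531,-104,55],-.27)
c=ctrl.calibration('wrist');print(c)
cv2.imwrite('pics/w1.png',ctrl.get_image('wrist')[:,:,::-1])
"
```

```text
t 1.93 pos [524.3 -90.6 179.9] w 84.8 F [0.6 0.5 0.3] q [-0.19  0.31  1.85  0.    0.98 -1.5 ]
shift cm [-0.01 -1.   -1.12] rot [ 0.001  0.    -0.001]
t 1.93 pos [524.3 -90.6 179.9] w 84.8 F [0.6 0.5 0.3] q [-0.19  0.31  1.85  0.    0.98 -1.5 ]
shift cm [12.49 -1.01 -1.12] rot [ 0.001  0.    -0.001]
{'K': array([[309.70691629,   0.        , 315.96731839],
       [  0.        , 309.70691629, 195.97852712],
       [  0.        ,   0.        ,   1.        ]]), 'view': array([[ 2.66191236e-01,  9.63920193e-01,  2.95172889e-04,
        -5.33267275e+01],
       [-9.26812797e-01,  2.56027971e-01, -2.74713883e-01,
         5.36489869e+02],
       [-2.64877831e-01,  7.28528578e-02,  9.61525972e-01,
        -2.27329896e+02],
       [ 0.00000000e+00,  0.00000000e+00,  0.00000000e+00,
         1.00000000e+00]])}
```

View pics/w1.png

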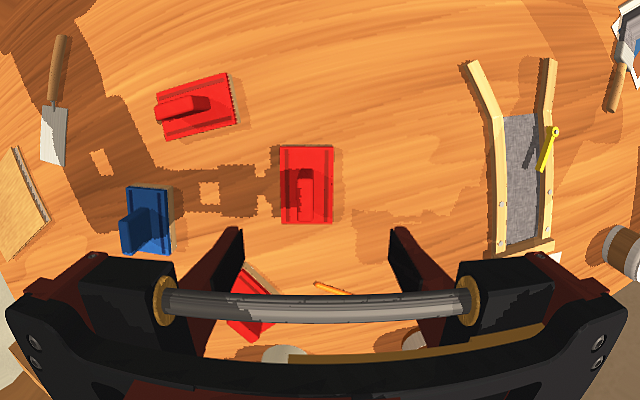

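The wrist view shows the target block at (306,185) between the jaws, aligned with them, and the blue sample well away at (147,220). I'll check the fit by projecting it into this view.

```bash
cat >> h.py <<'E'
def projw(c,P):
    V=c["view"];K=c["K"];q=np.atleast_2d(P)@V[:3,:3].T+V[:3,3]
    v=np.c_[q[:,0],-q[:,1],-q[:,2]];rr=np.hypot(v[:,0],v[:,1]);th=np.arctan2(rr,v[:,2])
    return np.c_[K[0,0]*th*v[:,0]/rr+K[0,2],K[1,1]*th*v[:,1]/rr+K[1,2]]
def T(p,l):
    l=np.array(l,float);c,si=np.cos(p[2]),np.sin(p[2]);return np.c_[p[0]+c*l[:,0]-si*l[:,1],p[1]+si*l[:,0]+c*l[:,1],l[:,2]]
BL=[(45,30,28),(45,-30,28),(-45,-30,28),(-45,30,28),(22,8,84),(22,-8,84),(-22,-8,84),(-22,8,84)]
DL=[(-30,46,27),(22,16,27),(135,54,28),(135,-54,28),(-130,60,14),(-130,-60,14),(-60,36,14),(-60,-36,14)]
E
python3 -c "
from h import *
import cv2
c=ctrl.calibration('wrist');im=cv2.imread('pics/w1.png')
b=cv2.resize(im[130:240,260:360],None,fx=5,fy=5,interpolation=cv2.INTER_CUBIC)
for q in projw(c,T([530.85,-103.72,-.27],BL)): cv2.circle(b,(int((q[0]-260+.5)*5),int((q[1]-130+.5)*5)),3,(0,255,0),1)
d=cv2.resize(im[40:280,440:600],None,fx=2.3,fy=2.3,interpolation=cv2.INTER_CUBIC)
for q in projw(c,T([569,190.6,-.08],DL)): cv2.circle(d,(int((q[0]-440+.5)*2.3),int((q[1]-40+.5)*2.3)),3,(0,0,255),1)
cv2.imwrite('pics/w1c.png',b);cv2.imwrite('pics/w1d.png',d)
"
```

```text
(no output)
```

View pics/w1c.png

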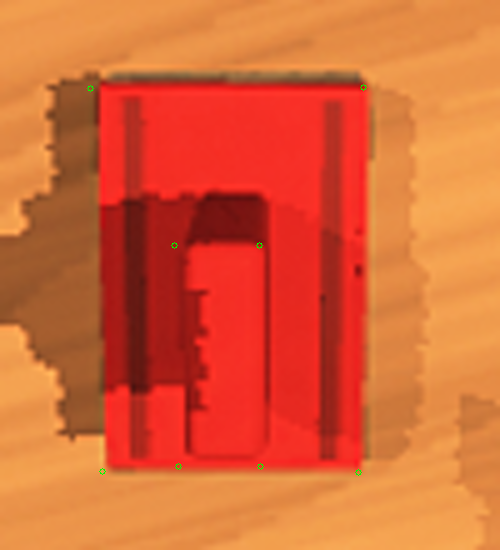

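View pics/w1d.png

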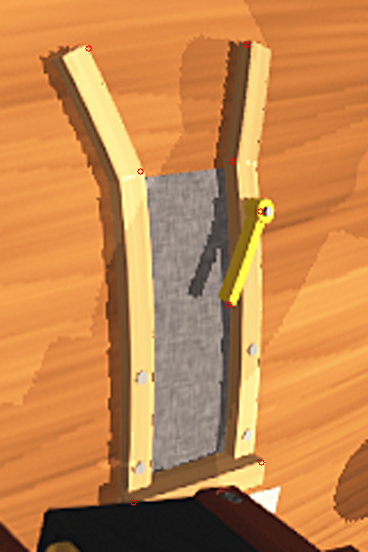

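All three views agree to about 2 mm, so I descend to TCP z 55 and close.

Emit:
servo_tool --plan '[[[0,-1.0,-1.1,0,0,0,8.5],[3,-1.0,-1.1,0,0,0,8.5],[6,-1.0,-1.1,0,0,0,8.5],[9,-1.0,-1.1,0,0,0,8.5],[11,-1.0,-1.1,0,0,0,8.5],[12.5,-1.0,-1.1,0,0,0,8.5],[12.5,-1.0,-1.1,0,0,0,8.5],[12.5,-1.0,-1.1,0,0,0,8.5]]]'

```text
t: 2.65
ee_pos: [531.8, -104.7, 54.9]
orientation: [-1.008, 1.325, 1.01]
ft_force: [0.5, -0.4, 0.8]
width: 84.6
```

```bash
python3 -c "
from h import *
import cv2
go([531,-104,55],-.27)
cv2.imwrite('pics/w2.png',ctrl.get_image('wrist')[:,:,::-1])
"
```

```text
t 2.65 pos [ 531.8 -104.7   54.9] w 84.6 F [ 0.5 -0.4  0.8] q [-0.22  0.52  1.9  -0.    0.73 -1.52]
shift cm [-0.01  0.09  0.04] rot [ 0.001 -0.    -0.001]
```

View pics/w2.png

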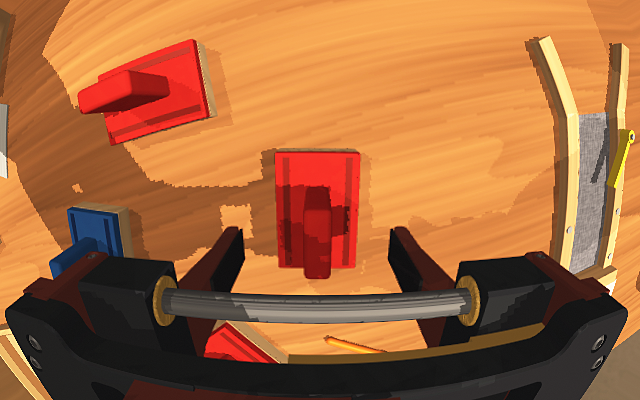

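The fin at (318,230) sits midway between the jaws, at (240,235) and (392,235). Closing now.

Emit:
servo_tool --plan '[[[0,0,0,0,0,0,1.0],[0,0,0,0,0,0,1.0],[0,0,0,0,0,0,1.0],[0,0,0,0,0,0,1.0],[0,0,0,0,0,0,1.0],[0,0,0,0,0,0,1.0],[0,0,0,0,0,0,1.0],[0,0,0,0,0,0,1.0]]]'

```text
t: 3.37
ee_pos: [532.0, -105.1, 55.3]
orientation: [-1.008, 1.325, 1.008]
ft_force: [-0.1, -0.0, -0.6]
width: 35.1
```

```bash
python3 -c "
from h import *
import cv2
go([531,-104,95],-.27)
cv2.imwrite('pics/w3.png',ctrl.get_image('wrist')[:,:,::-1])
"
```

```text
t 3.37 pos [ 532.  -105.1   55.3] w 35.1 F [-0.1 -0.  -0.6] q [-0.22  0.52  1.9  -0.    0.73 -1.52]
shift cm [-3.97  0.12  0.08] rot [ 0. -0.  0.]
```

View pics/w3.png

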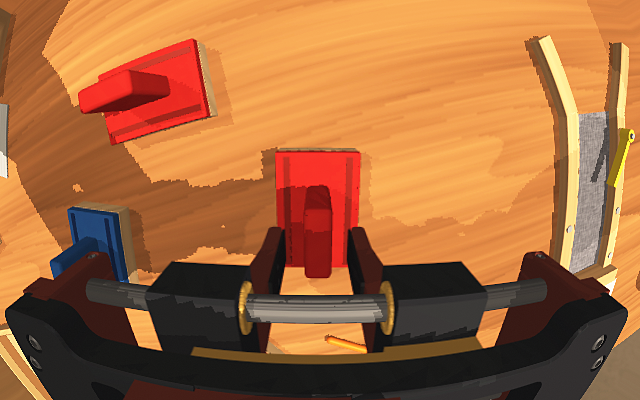

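The jaws are still closing around the fin, at 35 mm.

Emit:
servo_tool --plan '[[[0,0,0,0,0,0,1.0],[0,0,0,0,0,0,1.0],[0,0,0,0,0,0,1.0],[0,0,0,0,0,0,1.0],[0,0,0,0,0,0,1.0],[0,0,0,0,0,0,1.0]]]'

```text
t: 3.92
ee_pos: [531.9, -105.0, 55.2]
orientation: [-1.008, 1.325, 1.008]
ft_force: [-0.9, 0.4, -0.6]
width: 15.3
```

```bash
python3 -c "
from h import *
import cv2
go([531,-104,95],-.27)
cv2.imwrite('pics/w4.png',ctrl.get_image('wrist')[:,:,::-1])
cv2.imwrite('pics/t4.png',ctrl.get_image('top')[:,:,::-1])
"
```

```text
t 3.92 pos [ 531.9 -105.    55.2] w 15.3 F [-0.9  0.4 -0.6] q [-0.22  0.52  1.9   0.    0.73 -1.52]
shift cm [-3.98  0.12  0.07] rot [ 0. -0. -0.]
```

View pics/w4.png

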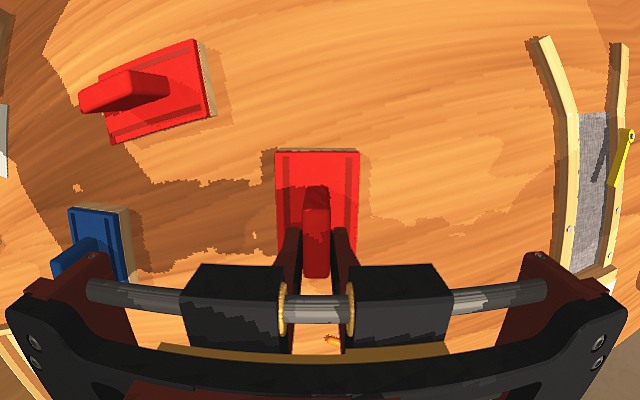

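Gripped at width 15.3 mm, against a 16 mm fin. Now I lift 50 mm and print the next shift.

Emit:
servo_tool --plan '[[[-1,0,0,0,0,0,1.0],[-2,0,0,0,0,0,1.0],[-3.5,0,0,0,0,0,1.0],[-5,0,0,0,0,0,1.0],[-5,0,0,0,0,0,1.0],[-5,0,0,0,0,0,1.0]]]'

```text
t: 4.52
ee_pos: [532.9, -105.2, 106.6]
orientation: [-1.01, 1.323, 1.006]
ft_force: [-0.6, 0.3, -1.5]
width: 15.3
```

```bash
python3 -c "
from h import *
import cv2
px=cr([(105,357),(171,271),(133,68),(323,85),(57,538),(283,560),(128,408),(254,428)],4.1,(165,120))
p,r=fit('top',DL,px,[560,170,0]);print(p.round(3))
np.save('dock.npy',p)
m=T(p,[(-110,0,105)])[0];print(m)
go(m,p[2])
cv2.imwrite('pics/w5.png',ctrl.get_image('wrist')[:,:,::-1])
"
```

```text
[ 5.68993e+02  1.90568e+02 -7.70000e-02]
[459.32036118 199.05411277 105.        ]
t 4.52 pos [ 532.9 -105.2  106.6] w 15.3 F [-0.6  0.3 -1.5] q [-0.22  0.43  1.88 -0.    0.83 -1.52]
shift cm [ 0.12 15.2  27.36] rot [-0.193 -0.     0.003]
```

View pics/w5.png

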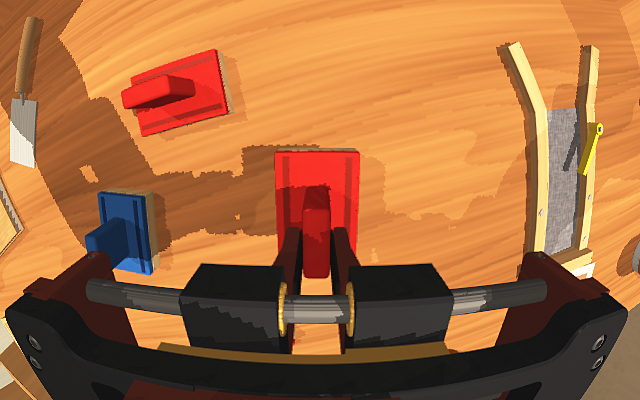

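The block rises with the jaws. Carrying it over the mouth.

Emit:
servo_tool --plan '[[[0,1.3,2.3,-0.02,0,0,1.0],[0,3.2,5.7,-0.05,0,0,1.0],[0,5.0,9.1,-0.08,0,0,1.0],[0,6.8,12.4,-0.1,0,0,1.0],[0,8.6,15.7,-0.12,0,0,1.0],[0,10.4,19.0,-0.14,0,0,1.0],[0,12.2,22.2,-0.17,0,0,1.0],[0,14.0,25.4,-0.19,0,0,1.0]]]'

```text
t: 5.23
ee_pos: [463.4, 178.5, 104.5]
orientation: [-1.151, 1.247, 1.152]
ft_force: [0.5, 0.8, -1.8]
width: 15.7
```

```bash
python3 -c "
from h import *
p=np.load('dock.npy')
go(T(p,[(-110,0,105)])[0],p[2])
"
```

```text
t 5.23 pos [463.4 178.5 104.5] w 15.7 F [ 0.5  0.8 -1.8] q [ 0.34  0.38  1.98 -0.    0.79 -1.15]
shift cm [-0.05  0.56  2.01] rot [-0.001 -0.001 -0.001]
```

Emit:
servo_tool --plan '[[[0,0.6,1.5,0,0,0,1.0],[0,0.7,2.0,0,0,0,1.0],[0,0.7,2.0,0,0,0,1.0],[0,0.7,2.0,0,0,0,1.0],[0,0.7,2.0,0,0,0,1.0],[0,0.7,2.0,0,0,0,1.0]]]'

```text
t: 5.73
ee_pos: [459.6, 196.4, 105.1]
orientation: [-1.149, 1.247, 1.149]
ft_force: [-0.6, 0.0, -0.7]
width: 15.6
```

```bash
python3 -c "
from h import *
import cv2
p=np.load('dock.npy')
go(T(p,[(-110,0,105)])[0],p[2])
c=ctrl.calibration('wrist')
im=ctrl.get_image('wrist')[:,:,::-1].copy();cv2.imwrite('pics/w6r.png',im)
for q in projw(c,T(p,DL)): cv2.circle(im,(int(q[0]),int(q[1])),3,(255,0,0),1)
cv2.imwrite('pics/w6.png',im)
cv2.imwrite('pics/t6.png',ctrl.get_image('top')[:,:,::-1])
"
```

```text
t 5.73 pos [459.6 196.4 105.1] w 15.6 F [-0.6  0.  -0.7] q [ 0.38  0.38  1.97 -0.    0.79 -1.11]
shift cm [0.01 0.05 0.26] rot [-0.004 -0.    -0.   ]
```

View pics/w6.png

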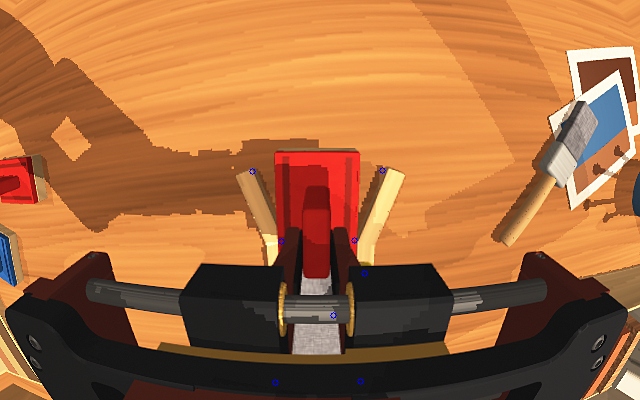

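View pics/t6.png

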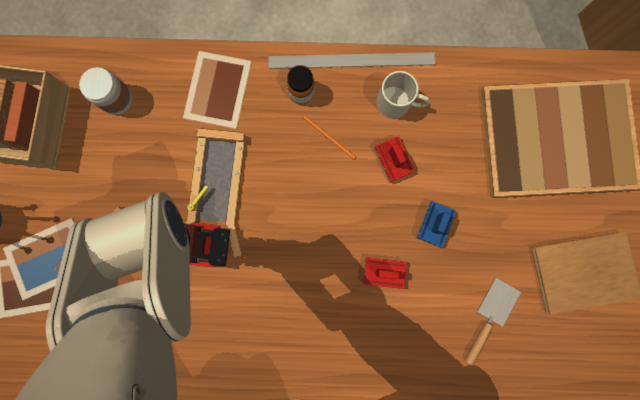

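The wrist view shows the block hanging at (317,200), centred between the flares, with inner ends at (252,170) and (384,170). I lower it and shift 2 mm to the left.

Emit:
servo_tool --plan '[[[0.5,0,0.2,0,0,0,1.0],[2,0,0.2,0,0,0,1.0],[3.2,0,0.2,0,0,0,1.0],[4.2,0,0.2,0,0,0,1.0],[4.7,0,0.2,0,0,0,1.0],[4.9,0,0.2,0,0,0,1.0],[4.9,0,0.2,0,0,0,1.0],[4.9,0,0.2,0,0,0,1.0]]]'

```text
t: 6.5
ee_pos: [459.8, 199.7, 56.5]
orientation: [-1.15, 1.246, 1.15]
ft_force: [0.6, 0.8, 0.2]
width: 15.4
```

```bash
python3 -c "
from h import *
import cv2
p=np.load('dock.npy')
go(T(p,[(-110,0,55)])[0],p[2]);go(T(p,[(-50,0,55)])[0],p[2]);go(T(p,[(83,0,55)])[0],p[2])
cv2.imwrite('pics/w7.png',ctrl.get_image('wrist')[:,:,::-1])
cv2.imwrite('pics/s7.png',cv2.resize(ctrl.get_image('scene')[160:310,330:470,::-1],None,fx=4,fy=4))
"
```

```text
t 6.5 pos [459.8 199.7  56.5] w 15.4 F [0.6 0.8 0.2] q [ 0.39  0.47  1.99 -0.    0.68 -1.1 ]
shift cm [ 0.15  0.04 -0.07] rot [-0.003  0.     0.   ]
t 6.5 pos [459.8 199.7  56.5] w 15.4 F [0.6 0.8 0.2] q [ 0.39  0.47  1.99 -0.    0.68 -1.1 ]
shift cm [ 0.15 -5.96 -0.05] rot [-0.003  0.     0.   ]
t 6.5 pos [459.8 199.7  56.5] w 15.4 F [0.6 0.8 0.2] q [ 0.39  0.47  1.99 -0.    0.68 -1.1 ]
shift cm [  0.15 -19.26  -0.02] rot [-0.003  0.     0.   ]
```

View pics/w7.png

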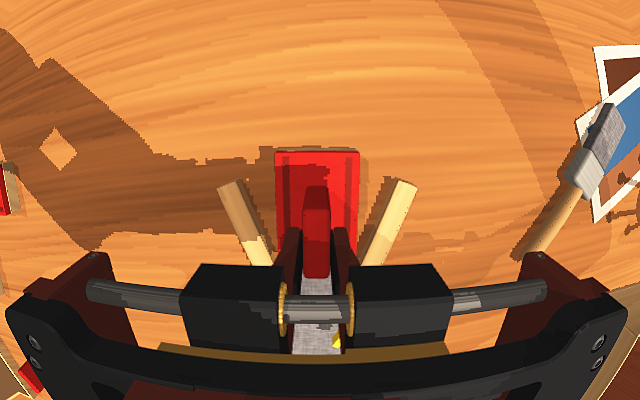

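View pics/s7.png

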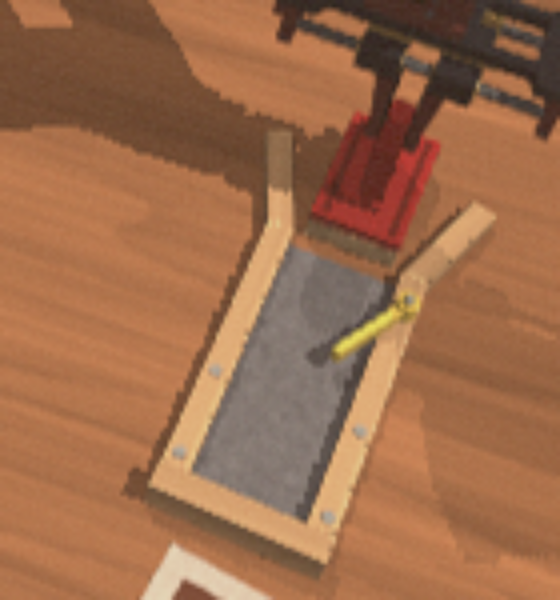

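The block lies in the mouth at wrist (317,200), between flare ends at about (238,182) and (396,182). The scene crop confirms it, with the catch at rest. I start sliding.

Emit:
servo_tool --plan '[[[0.1,-0.5,0,0,0,0,1.0],[0.1,-1.5,0,0,0,0,1.0],[0.1,-2.5,0,0,0,0,1.0],[0.1,-3.5,0,0,0,0,1.0],[0.1,-4.5,0,0,0,0,1.0],[0.1,-5.5,0,0,0,0,1.0],[0.1,-6.0,0,0,0,0,1.0],[0.1,-6.0,0,0,0,0,1.0]]]'

```text
t: 7.27
ee_pos: [520.1, 194.7, 55.3]
orientation: [-1.149, 1.247, 1.15]
ft_force: [-2.0, -0.6, -0.1]
width: 15.3
```

```bash
python3 -c "
from h import *
import cv2
p=np.load('dock.npy')
go(T(p,[(-50,0,55)])[0],p[2]);go(T(p,[(83,0,55)])[0],p[2])
cv2.imwrite('pics/w8.png',ctrl.get_image('wrist')[:,:,::-1])
cv2.imwrite('pics/s8.png',cv2.resize(ctrl.get_image('scene')[160:310,330:470,::-1],None,fx=4,fy=4))
"
```

```text
t 7.27 pos [520.1 194.7  55.3] w 15.3 F [-2.  -0.6 -0.1] q [ 0.34  0.53  1.87  0.    0.74 -1.15]
shift cm [ 0.03  0.09 -0.03] rot [-0.003 -0.    -0.001]
t 7.27 pos [520.1 194.7  55.3] w 15.3 F [-2.  -0.6 -0.1] q [ 0.34  0.53  1.87  0.    0.74 -1.15]
shift cm [ 2.000e-02 -1.321e+01  1.000e-02] rot [-0.003 -0.    -0.001]
```

View pics/w8.png

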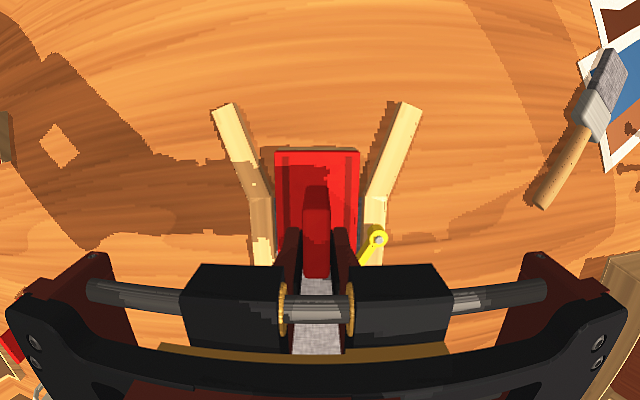

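View pics/s8.png

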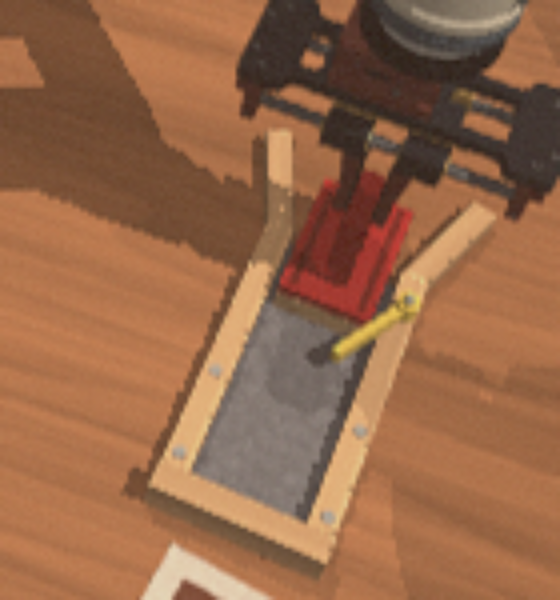

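The block is in the channel and centred, just reaching the catch, with about 2 N on the wrist. Continuing.

Emit:
servo_tool --plan '[[[0,-0.5,0,0,0,0,1.0],[0,-1.4,0,0,0,0,1.0],[0,-2.3,0,0,0,0,1.0],[0,-3.2,0,0,0,0,1.0],[0,-4.1,0,0,0,0,1.0],[0,-5.0,0,0,0,0,1.0],[0,-6.0,0,0,0,0,1.0],[0,-6.0,0,0,0,0,1.0]]]'

```text
t: 8.03
ee_pos: [580.5, 189.8, 55.8]
orientation: [-1.151, 1.245, 1.149]
ft_force: [-1.8, -1.6, 9.9]
width: 15.8
```

```bash
python3 -c "
from h import *
import cv2
p=np.load('dock.npy')
go(T(p,[(10,0,55)])[0],p[2]);go(T(p,[(83,0,55)])[0],p[2])
cv2.imwrite('pics/w9.png',ctrl.get_image('wrist')[:,:,::-1])
cv2.imwrite('pics/s9.png',cv2.resize(ctrl.get_image('scene')[160:310,330:470,::-1],None,fx=4,fy=4))
"
```

```text
t 8.03 pos [580.5 189.8  55.8] w 15.8 F [-1.8 -1.6  9.9] q [ 0.3   0.59  1.74 -0.    0.81 -1.19]
shift cm [ 0.08  0.15 -0.01] rot [-0.002 -0.     0.001]
t 8.03 pos [580.5 189.8  55.8] w 15.8 F [-1.8 -1.6  9.9] q [ 0.3   0.59  1.74 -0.    0.81 -1.19]
shift cm [ 0.09 -7.15  0.01] rot [-0.002 -0.     0.001]
```

View pics/w9.png

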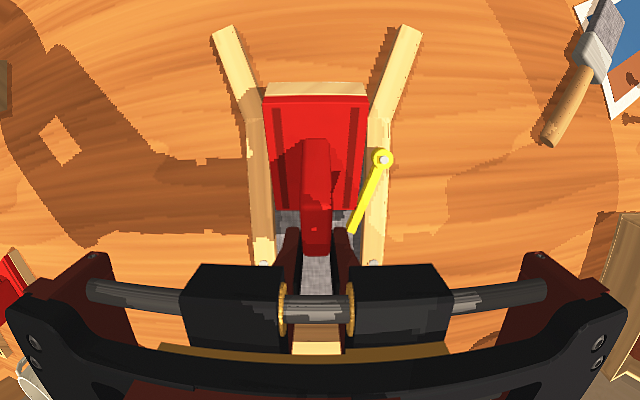

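View pics/s9.png

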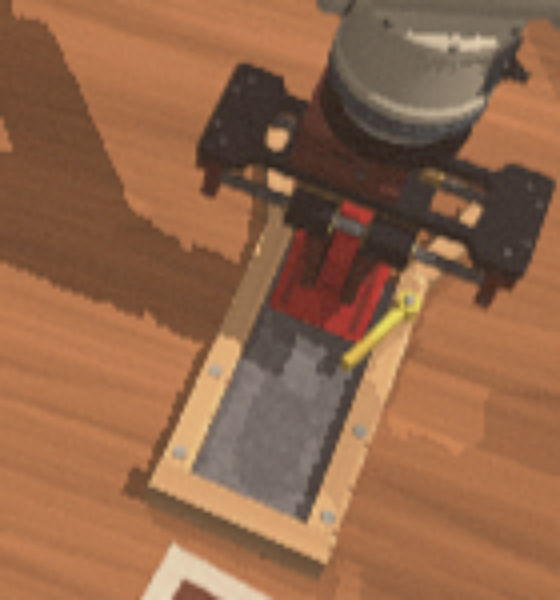

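The wrist force shows 10 N upward and the block has lagged behind the tool: its fin now ends at (316,255), where before it was at 278, and its rear edge rose. It seems the catch pitched it nose-down in the grip. I'll look closer before mending it.

```bash
python3 - <<'E'
from h import *
import cv2
im=cv2.imread('pics/w9.png')
cv2.imwrite('pics/w9c.png',cv2.resize(im[70:280,230:410],None,fx=2.8,fy=2.8,interpolation=cv2.INTER_CUBIC))
s=ctrl.get_image('scene')[:,:,::-1]
cv2.imwrite('pics/s9c.png',cv2.resize(s[205:275,375:445],None,fx=8,fy=8,interpolation=cv2.INTER_CUBIC))
E
```

```text
(no output)
```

View pics/w9c.png

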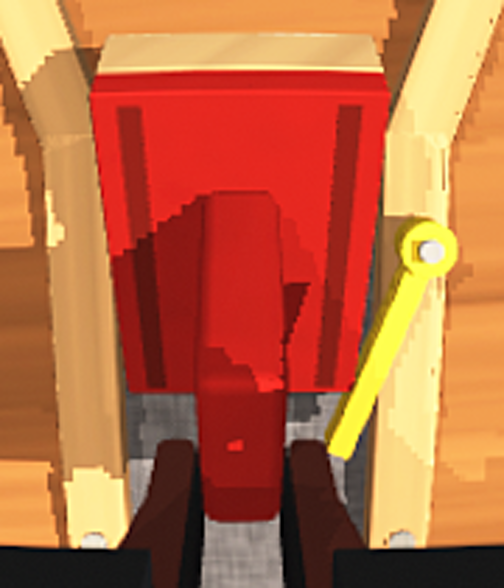

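View pics/s9c.png

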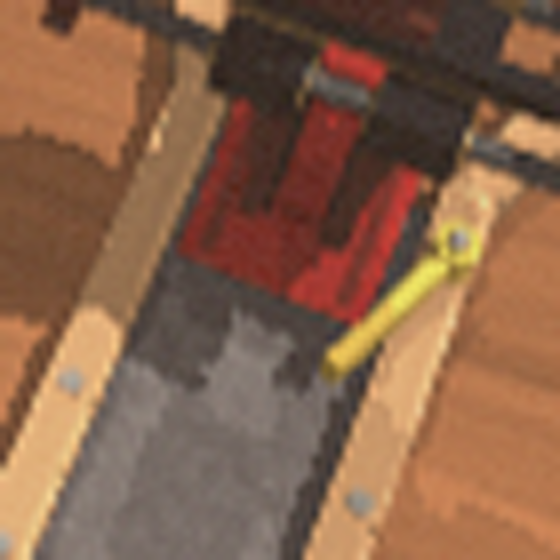

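The block has pitched nose-down about the jaw axis, because pads on the fin's sides resist pitch poorly. To mend it, I'll open so it drops flat, turn the gripper 90°, and grip the fin end-to-end (44 mm), where the pads resist pitch.

Emit:
servo_tool --plan '[[[0,0.8,0,0,0,0,1.0],[0,1.5,0,0,0,0,1.0],[0,1.5,0,0,0,0,4.0],[0,1.5,0,0,0,0,4.0],[0,1.5,0,0,0,0,4.0],[0,1.5,0,0,0,0,4.0],[0,1.5,0,0,0,0,4.0],[0,1.5,0,0,0,0,4.0]]]'

```text
t: 8.85
ee_pos: [564.3, 191.3, 55.0]
orientation: [-1.15, 1.246, 1.15]
ft_force: [0.0, -0.7, -1.2]
width: 40.0
```

```bash
python3 -c "
from h import *
import cv2
p=np.load('dock.npy')
go(T(p,[(10,0,55)])[0],p[2])
cv2.imwrite('pics/w10.png',ctrl.get_image('wrist')[:,:,::-1])
cv2.imwrite('pics/s10.png',cv2.resize(ctrl.get_image('scene')[160:310,330:470,::-1],None,fx=4,fy=4))
"
```

```text
t 8.85 pos [564.3 191.3  55. ] w 40.0 F [ 0.  -0.7 -1.2] q [ 0.31  0.58  1.78  0.    0.79 -1.18]
shift cm [ 0.   -1.48 -0.03] rot [-0.003 -0.    -0.   ]
```

View pics/w10.png

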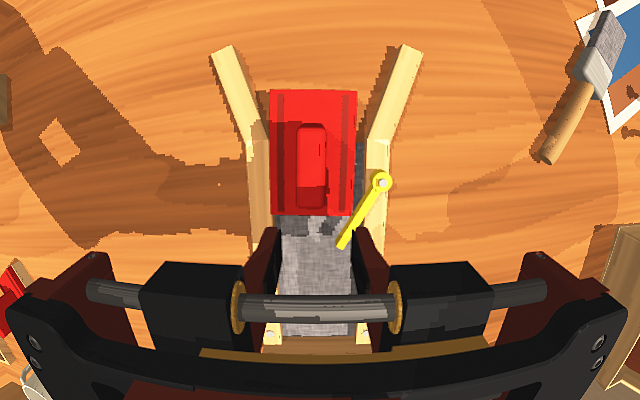

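View pics/s10.png

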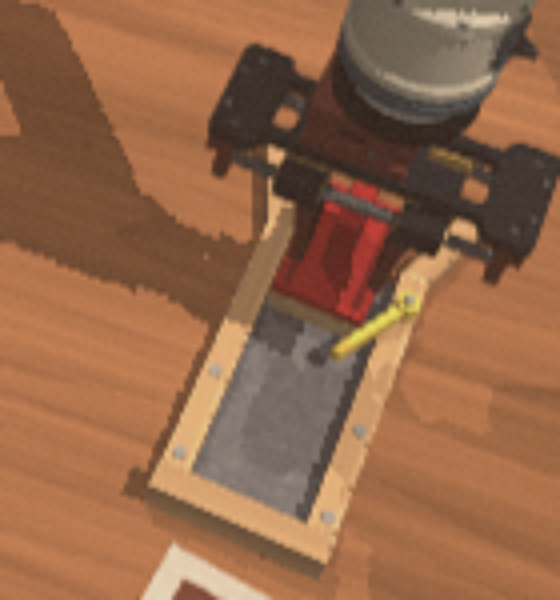

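The block is flat again in the channel entrance at wrist (312,152), with the catch at rest. I fit its pose here.

```bash
cat >> h.py <<'E'
def fitw(c,local,px,x0):
    f=lambda p:(projw(c,T(p,local))-np.array(px)).ravel()
    r=least_squares(f,x0,x_scale=[10,10,.1],loss='soft_l1');return r.x,r.fun.reshape(-1,2)
def todock(p,b):
    c,s=np.cos(p[2]),np.sin(p[2]);d=np.array(b[:2])-p[:2];return np.round([c*d[0]+s*d[1],-s*d[0]+c*d[1],b[2]-p[2]],3)
E
python3 - <<'E'
from h import *
import cv2
p=np.load('dock.npy')
c=ctrl.calibration('wrist')
px=[(269.5,90),(356,91),(351,215),(270,216)]
b,r=fitw(c,[(-45,-30,28),(-45,30,28),(45,30,28),(45,-30,28)],px,[519,194,-.08]);print(b,todock(p,b));print(r.round(1))
dd,r=fitw(c,[(-30,46,27),(22,16,27),(-130,60,14),(-130,-60,14),(-60,-36,14)],[(382,182),(342,246),(401,43),(232,45),(268,138)],p);print(dd,p);print(r.round(1))
np.save('blk.npy',b)
go([b[0],b[1],130],b[2]+np.pi/2)
E
```

```text
[ 5.19493987e+02  1.92782631e+02 -9.51926779e-02] [-4.9522e+01 -1.6100e+00 -1.8000e-02]
[[-1.3 -0.1]
 [ 0.4 -0.1]
 [ 0.6  1.5]
 [-0.1 -0.7]]
[ 5.67945702e+02  1.94421499e+02 -6.05436780e-02] [ 5.68992512e+02  1.90567698e+02 -7.72259589e-02]
[[ 0.3 -3.1]
 [-1.4  0.1]
 [-3.9  0.6]
 [ 2.2  1.7]
 [ 0.7 -0.5]]
t 8.95 pos [564.3 191.3  55.1] w 39.8 F [-0.4 -0.8  0.2] q [ 0.31  0.58  1.78  0.    0.79 -1.18]
shift cm [-7.49  4.48 -0.2 ] rot [-1.555  0.    -0.   ]
```

The last joint only allows the turn the other way (+1.587), so I rise first and then turn.

Emit:
servo_tool --plan '[[[-3,0,0,0,0,0,8.0],[-6,0.5,0,0,0,0,8.0],[-7.5,1.5,0,0.12,0,0,8.0],[-7.5,2.5,-0.2,0.24,0,0,8.0],[-7.5,3.5,-0.2,0.36,0,0,8.0],[-7.5,4.5,-0.2,0.48,0,0,8.0],[-7.5,4.5,-0.2,0.6,0,0,8.0],[-7.5,4.5,-0.2,0.72,0,0,8.0]]]'

```text
t: 9.62
ee_pos: [518.6, 192.9, 130.4]
orientation: [-0.599, 1.487, 0.599]
ft_force: [0.6, -0.4, 0.3]
width: 79.8
```

Emit:
servo_tool --plan '[[[0,0,0,0.12,0,0,8.0],[0,0,0,0.24,0,0,8.0],[0,0,0,0.36,0,0,8.0],[0,0,0,0.48,0,0,8.0],[0,0,0,0.6,0,0,8.0],[0,0,0,0.72,0,0,8.0],[0,0,0,0.84,0,0,8.0],[0,0,0,0.86,0,0,8.0]]]'

```text
t: 10.28
ee_pos: [519.2, 192.8, 130.2]
orientation: [0.074, 1.57, -0.074]
ft_force: [1.2, 0.4, -0.6]
width: 80.1
```

```bash
python3 -c "
from h import *
import cv2
p=np.load('dock.npy');b=np.load('blk.npy')
go([b[0],b[1],130],p[2]+np.pi/2)
im=ctrl.get_image('wrist')[:,:,::-1].copy();cv2.imwrite('pics/w11.png',im)
t=ctrl.get_image('top')[:,:,::-1];cv2.imwrite('pics/t11.png',t)
"
```

```text
t 10.28 pos [519.2 192.8 130.2] w 80.1 F [ 1.2  0.4 -0.6] q [0.33 0.41 1.84 0.   0.89 0.43]
shift cm [ 0.02 -0.    0.03] rot [-0.016 -0.    -0.   ]
```

View pics/w11.png

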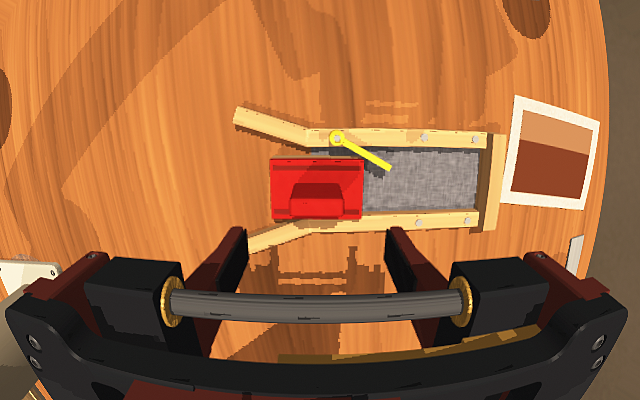

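View pics/t11.png

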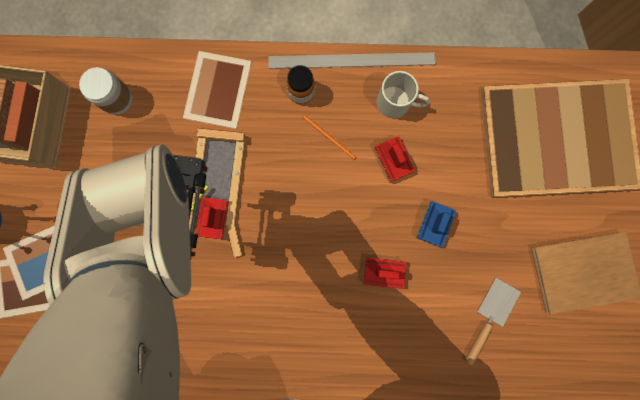

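The gripper is now across, with the fin at wrist (316,206) between the jaws at x 240 and 390. I recheck the block pose from this view.

```bash
python3 - <<'E'
from h import *
import cv2
p=np.load('dock.npy');b=np.load('blk.npy')
im=cv2.imread('pics/w11.png');c=ctrl.calibration('wrist')
z=cv2.resize(im[120:260,230:400],None,fx=4,fy=4,interpolation=cv2.INTER_CUBIC)
for q in projw(c,T(b,BL)): cv2.circle(z,(int((q[0]-230+.5)*4),int((q[1]-120+.5)*4)),3,(0,255,0),1)
for q in projw(c,T(p,DL)): cv2.circle(z,(int((q[0]-230+.5)*4),int((q[1]-120+.5)*4)),3,(255,0,0),2)
cv2.imwrite('pics/w11c.png',z)
E
```

```text
(no output)
```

View pics/w11c.png

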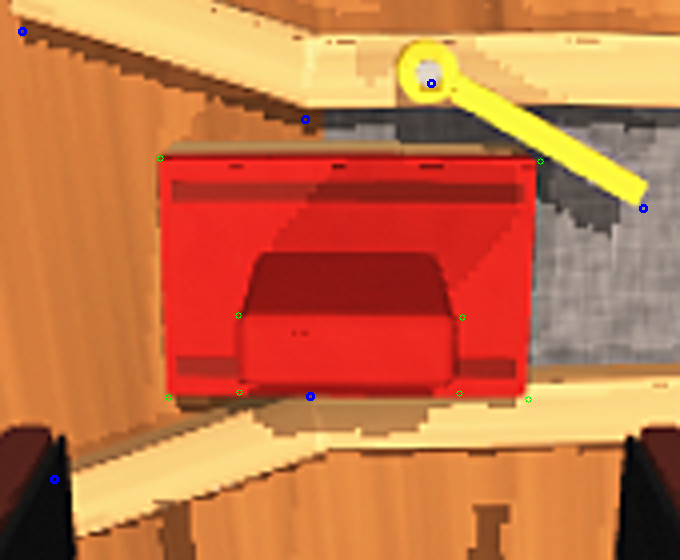

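The block estimate matches within about 1 mm. The dock appears about 2 mm further toward +y than my first fit, so I update it to (568.5, 192, -0.072). Descending to TCP z 46 and closing to 44 mm.

Emit:
servo_tool --plan '[[[2,0,0,0,0,0,8.0],[4,0,0,0,0,0,8.0],[6,0,0,0,0,0,8.0],[7.5,0,0,0,0,0,8.0],[8.4,0,0,0,0,0,8.0],[8.4,0,0,0,0,0,3.5],[8.4,0,0,0,0,0,3.5],[8.4,0,0,0,0,0,3.5]]]'

```text
t: 11.05
ee_pos: [519.9, 193.1, 47.0]
orientation: [0.07, 1.568, -0.069]
ft_force: [0.6, -0.5, -0.4]
width: 63.4
```

Emit:
servo_tool --plan '[[[0,0,0,0,0,0,3.5],[0,0,0,0,0,0,3.5],[0,0,0,0,0,0,3.5],[0,0,0,0,0,0,3.5],[0,0,0,0,0,0,3.5],[0,0,0,0,0,0,3.5],[0,0,0,0,0,0,3.5]]]'

```text
t: 11.63
ee_pos: [519.6, 193.0, 47.0]
orientation: [0.07, 1.569, -0.069]
ft_force: [-1.1, -0.2, 6.3]
width: 43.7
```

```bash
python3 -c "
from h import *
import cv2
p=np.array([568.5,192,-.072]);np.save('dock.npy',p)
o=ctrl.get_obs();print(todock(p,[*o['ee_pos'][:2],0]))
for x in (-50,83): go(T(p,[(x,0,46)])[0],p[2]+np.pi/2)
cv2.imwrite('pics/w12.png',ctrl.get_image('wrist')[:,:,::-1])
"
```

```text
[-48.802  -2.549   0.072]
t 11.63 pos [519.6 193.   47. ] w 43.7 F [-1.1 -0.2  6.3] q [ 0.33  0.54  1.88 -0.    0.72  0.42]
shift cm [ 0.1   0.25 -0.12] rot [-0.017  0.001 -0.   ]
t 11.63 pos [519.6 193.   47. ] w 43.7 F [-1.1 -0.2  6.3] q [ 0.33  0.54  1.88 -0.    0.72  0.42]
shift cm [ 0.11  0.48 13.17] rot [-0.017  0.001 -0.   ]
```

View pics/w12.png

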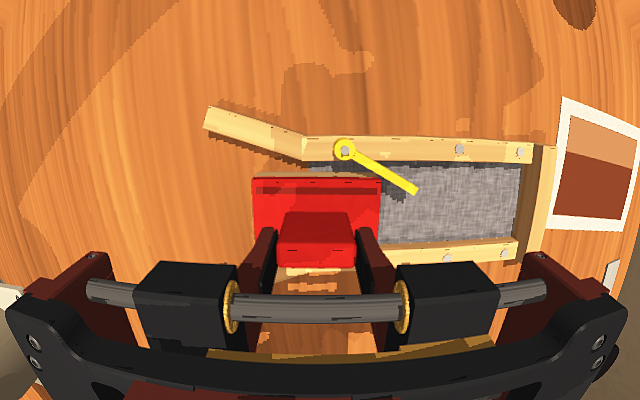

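Gripped at 43.7 mm across the fin. I slide on while trimming the yaw and side offset, then check.

Emit:
servo_tool --plan '[[[-0.05,0.05,0.4,-0.005,0,0,3.5],[-0.05,0.1,1.0,-0.01,0,0,3.5],[-0.05,0.15,1.7,-0.015,0,0,3.5],[-0.05,0.2,2.4,-0.017,0,0,3.5],[-0.05,0.2,3.1,-0.017,0,0,3.5],[-0.05,0.2,3.8,-0.017,0,0,3.5],[-0.05,0.2,4.4,-0.017,0,0,3.5],[-0.05,0.2,5.0,-0.017,0,0,3.5]]]'

```text
t: 12.35
ee_pos: [565.0, 189.8, 47.4]
orientation: [0.055, 1.579, -0.058]
ft_force: [-17.0, -0.5, 21.8]
width: 44.0
```

```bash
python3 -c "
from h import *
import cv2
p=np.load('dock.npy')
o=ctrl.get_obs();print(todock(p,[*o['ee_pos'][:2],0]))
for x in (83,): go(T(p,[(x,0,46)])[0],p[2]+np.pi/2)
cv2.imwrite('pics/w13.png',ctrl.get_image('wrist')[:,:,::-1])
"
```

```text
[-3.371 -2.434  0.072]
t 12.35 pos [565.  189.8  47.4] w 44.0 F [-17.   -0.5  21.8] q [0.3  0.59 1.77 0.   0.79 0.37]
shift cm [0.06 0.25 8.64] rot [-0.    -0.009  0.002]
```

View pics/w13.png

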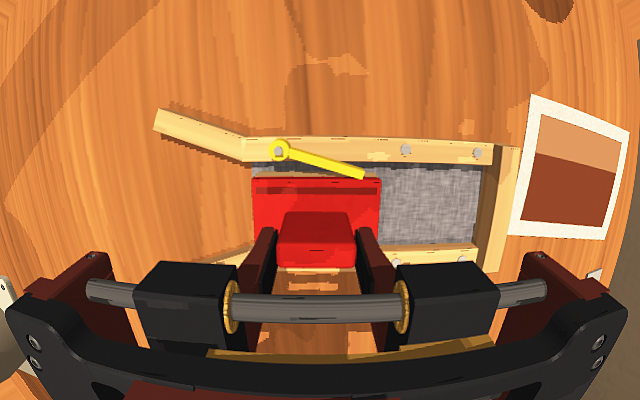

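The catch is swung aside with its tip at (362,175), and the block is flat and held. The 22 N of down-press adds drag, so I raise slightly and continue.

Emit:
servo_tool --plan '[[[-0.1,0,0.3,0,0,0,3.5],[-0.12,0,0.8,0,0,0,3.5],[-0.15,0.1,1.4,0,0,0,3.5],[-0.15,0.1,2.0,0,0,0,3.5],[-0.15,0.1,2.6,0,0,0,3.5],[-0.15,0.1,3.2,0,0,0,3.5],[-0.15,0.1,3.8,0,0,0,3.5],[-0.15,0.1,4.4,0,0,0,3.5]]]'

```text
t: 13.07
ee_pos: [613.7, 188.1, 48.1]
orientation: [0.056, 1.57, -0.057]
ft_force: [-1.1, -2.0, -1.5]
width: 43.8
```

```bash
python3 -c "
from h import *
import cv2
p=np.load('dock.npy')
o=ctrl.get_obs();print(todock(p,[*o['ee_pos'][:2],0]))
for x in (83,): go(T(p,[(x,0,46)])[0],p[2]+np.pi/2)
cv2.imwrite('pics/w14.png',ctrl.get_image('wrist')[:,:,::-1])
"
```

```text
[45.4   -0.681  0.072]
t 13.07 pos [613.7 188.1  48.1] w 43.8 F [-1.1 -2.  -1.5] q [ 0.28  0.64  1.67 -0.    0.83  0.35]
shift cm [0.21 0.07 3.76] rot [-0. -0.  0.]
```

View pics/w14.png

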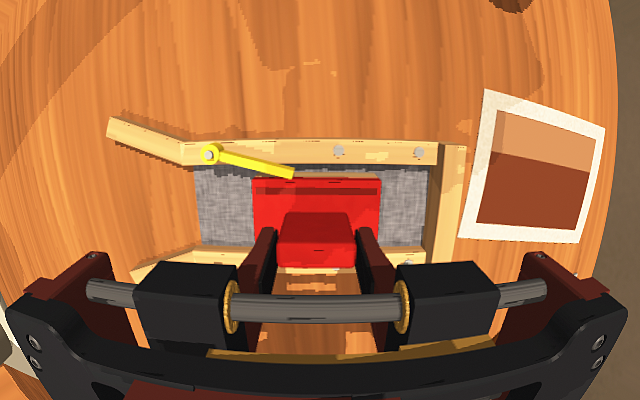

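The block is at dock x ≈ +45 with the catch still held aside and the forces low. Final stretch to about +84.

Emit:
servo_tool --plan '[[[0,0,0.5,0,0,0,3.5],[0,0,1.1,0,0,0,3.5],[0,0,1.7,0,0,0,3.5],[0,0,2.3,0,0,0,3.5],[0,0,2.9,0,0,0,3.5],[0,0,3.5,0,0,0,3.5],[0,0,3.9,0,0,0,3.5],[0,0,3.9,0,0,0,3.5]]]'

```text
t: 13.78
ee_pos: [653.6, 185.7, 48.6]
orientation: [0.057, 1.568, -0.056]
ft_force: [-0.3, -0.3, -0.9]
width: 43.8
```

```bash
python3 -c "
from h import *
import cv2
p=np.load('dock.npy')
o=ctrl.get_obs();print(todock(p,[*o['ee_pos'][:2],0]))
for x in (83,): go(T(p,[(x,0,46)])[0],p[2]+np.pi/2)
cv2.imwrite('pics/w15.png',ctrl.get_image('wrist')[:,:,::-1])
"
```

```text
[ 8.5341e+01 -1.7400e-01  7.2000e-02]
t 13.78 pos [653.6 185.7  48.6] w 43.8 F [-0.3 -0.3 -0.9] q [0.26 0.68 1.58 0.   0.88 0.33]
shift cm [ 0.26  0.02 -0.23] rot [-0.     0.002 -0.001]
```

View pics/w15.png

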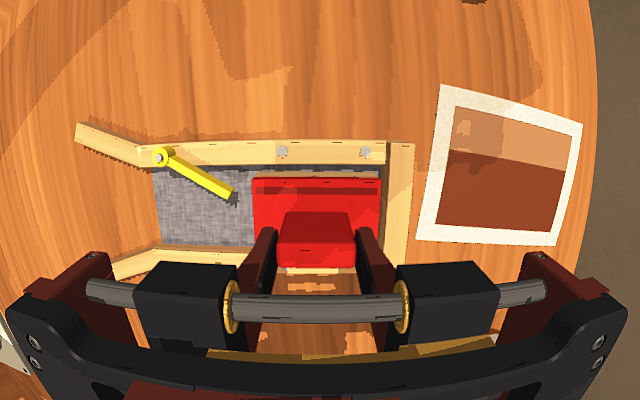

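The catch has snapped back behind the block, with its tip at (233,196) and the block's rear edge at x 253. There is no contact with the stop. I lower 1 mm, release and lift.

Emit:
servo_tool --plan '[[[0.1,0,0,0,0,0,3.5],[0.1,0,0,0,0,0,3.5],[0.1,0,0,0,0,0,6.5],[0.1,0,0,0,0,0,6.5],[0.1,0,0,0,0,0,6.5],[0.1,0,0,0,0,0,6.5],[0.1,0,0,0,0,0,6.5],[0.1,0,0,0,0,0,6.5]]]'

```text
t: 14.5
ee_pos: [652.0, 185.4, 47.3]
orientation: [0.057, 1.57, -0.056]
ft_force: [-0.6, 0.2, 0.1]
width: 64.8
```

```bash
python3 -c "
from h import *
import cv2
p=np.load('dock.npy')
o=ctrl.get_obs();print(todock(p,[*o['ee_pos'][:2],0]),o['width'],o['ft_force'])
cv2.imwrite('pics/w16.png',ctrl.get_image('wrist')[:,:,::-1])
"
```

```text
[ 8.3778e+01 -5.5200e-01  7.2000e-02] 64.80283622519244 [-0.6202279   0.17696536  0.12026728]
```

View pics/w16.png

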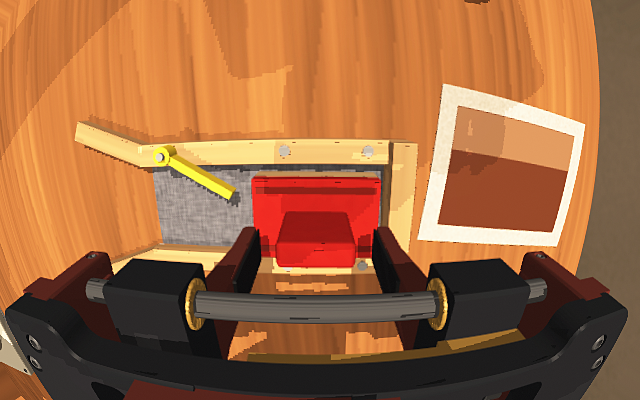

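The jaws at (245,240) and (385,240) are free of the fin. Lifting clear.

Emit:
servo_tool --plan '[[[-1,0,0,0,0,0,6.5],[-3,0,0,0,0,0,6.5],[-5.5,0,0,0,0,0,6.5],[-8,0,0,0,0,0,6.5],[-11,0,0,0,0,0,6.5],[-13,0,0,0,0,0,6.5],[-13,0,0,0,0,0,6.5],[-13,0,0,0,0,0,6.5]]]'

```text
t: 15.22
ee_pos: [652.8, 185.6, 179.2]
orientation: [0.057, 1.567, -0.056]
ft_force: [0.2, 0.5, -0.1]
width: 65.0
```

```bash
python3 -c "
from h import *
import cv2
c=ctrl.calibration('wrist')
cv2.imwrite('pics/w17.png',ctrl.get_image('wrist')[:,:,::-1])
cv2.imwrite('pics/s17.png',ctrl.get_image('scene')[:,:,::-1])
cv2.imwrite('pics/t17.png',ctrl.get_image('top')[:,:,::-1])
"
```

```text
(no output)
```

View pics/w17.png

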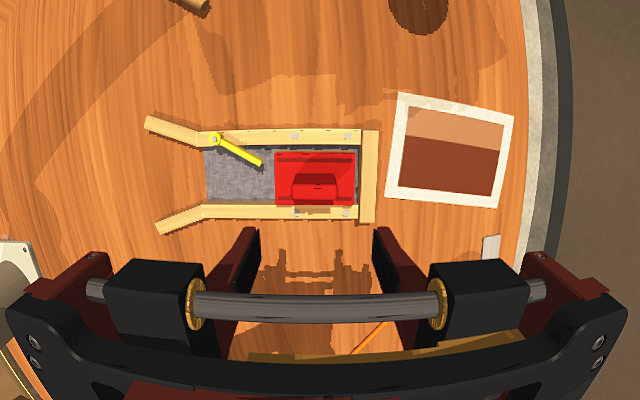

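View pics/s17.png

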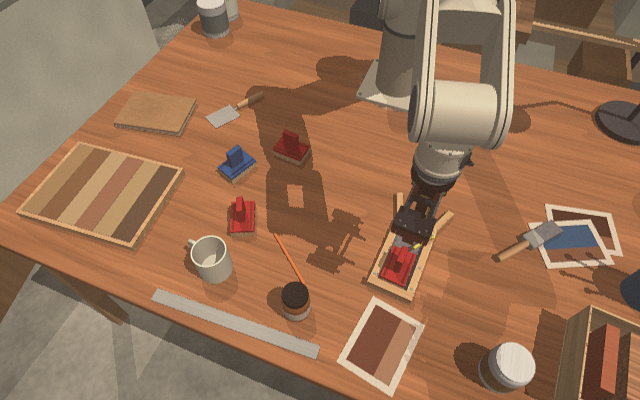

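View pics/t17.png

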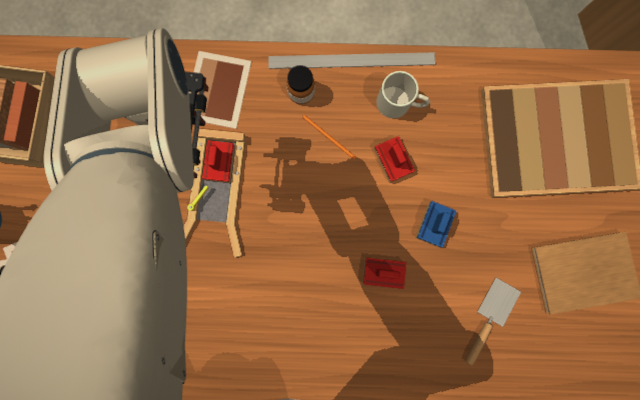

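The wrist view shows the block flat at (315,179), between the catch tip at (262,163) and the stop at x 361. The catch is back at its rest slant. Blue is still at top (437,224), and the robot is 95 mm clear above. Before handing in, one numeric check.

```bash
python3 -c "
from h import *
c=ctrl.calibration('wrist')
b,r=fitw(c,[(-45,30,28),(45,30,28),(-45,-30,28),(45,-30,28)],[(275,153),(354,153),(276,205),(353,206)],[652,186,-.07])
d,r2=fitw(c,DL[:2]+[(-130,60,14),(-130,-60,14),(-60,36,14),(-60,-36,14)],[(214,139),(261,163),(146,127),(162,222),(208,146),(203,206)],[568,192,-.07])
print(b,d,todock(d,b),abs(r).max(),abs(r2).max())
print(ctrl.get_obs()['ft_force'])
print(ctrl.close_job())
"
```

```text
[ 6.48419935e+02  1.84872941e+02 -7.79237492e-02] [ 5.70121469e+02  1.93172088e+02 -6.09807332e-02] [ 7.8659e+01 -3.5120e+00 -1.7000e-02] 1.8865292162131482 10.842849979357425
[-0.0437498  -0.29873149 -0.15779795]
the job is handed in; nothing more can be done
None
```

The red sample is in the dock behind the catch, released, and the job is handed in at about 15.5 s. `close_job()` gives no verdict, so the result rests on my own checks.

- **What I did:** I took the red sample farthest to the robot's left, set it in the flared mouth and slid it in.
- **What went wrong:** With the fin gripped on its sides, the catch pitched the block nose-down at first contact. I released it so it fell flat, turned the gripper 90°, and gripped the fin end to end. With that grip I slid it past the catch with the catch swung well aside, pushing with at most about 22 N.
- **Last checks:**
  - The block lies flat between the catch and the stop, and the catch is back at its rest slant.
  - The wrist force is near zero with the gripper 95 mm clear.
  - The blue sample is at the same pixel as at the start.
- **Where the checks disagree:** The TCP at release puts the block at dock x ≈ +84 mm, y ≈ -1 mm. The last image fit gives +79 mm, -3.5 mm, but one dock corner in that fit was about 11 px off. Both are within the +62 to +96 mm and ±15 mm limits.

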